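Set and lock the depth stop of a lid-holding stand

ROBOT

A 7-joint arm with a two-finger parallel gripper is mounted at the origin on a cart in front of the work surface, level with it; the furniture and walls round the work are solid. World frame = base frame: x ahead of the robot, y to its left, z up, the work surface at z = 0. Lengths are in m, angles in rad, forces in N, time in s.
With the tool pointing down it reaches from about 0.4 to 0.9 m from the base axis. Payload 5.5 kg.
Tool frame: the origin (TCP) lies at the very end of the fingers, on their centre line; the grasp point (between the pads) lies 19 mm behind it; z points along the fingers, y is the line along which they close (so a half turn about z gives the same grasp; the last joint's range is limited). The gripper opens to 92 mm and grips with 3 to 60 N. Pads are 19 mm wide; open, the fingers measure 130 mm over their backs; the gripper's body (75 mm by 190 mm) begins 47 mm behind the grasp point.
Start: joints at [-0.889, 0.501, -0.427, 1.55, 0.221, 1.138, -0.21], TCP at [0.264, 0.594, 0.227] pointing down, gripper open.
Joint ranges: [-2.88, 2.88], [-0.31, 2.03], [-1.54, 1.56], [0.2, 2.42], [-1.41, 4.55], [0.19, 2.02], [-2.57, 2.57]. Speed limits (rad/s): [2.57, 2.57, 3.14, 3.14, 3.14, 3.14, 3.14].

INTERFACE

Orientations are given as [roll, pitch, yaw] about the fixed x, y, z axes, in that order (R = Rz(yaw) Ry(pitch) Rx(roll)).
In Python, from plant import robot, vision, finder gives the robot as it stands.
- The arm moves only by the tool apply_moves, never from a script. Its argument "series" is a list of rows, each a list of 3 entries, a list of its own where there are three numbers: the shift along the tool's x, y, z in a scale on which 1.0 is 1 m, then the turn about the tool's z in parts of the range, where 1.0 means pi/2 rad, then the opening, from -1 (shut) to 1 (fully open). A call has 1 to 8 rows; each row is the pose to reach, as a shift and turn from the pose commanded when the call began, along the tool's axes at that moment; what a row does not reach only later rows make up. A row lasts 1/10 s, in which the tool goes at most 50 mm and 8.59 degrees, less where a joint would pass 70% of its speed; a pose out of reach is approached as far as the arm can. A shift or turn number past 1, either way, is cut back to 1. A call with a gripper value outside its range is refused whole. The fingers move at their own pace and stop on an object; the grip force is fixed at half the most. Time passes only in rows, so rows that repeat a pose let the fingers close. It gives the time, the measured TCP pose, the force, the opening and the grip force at its end, in the units of the state.
- robot.get_obs(): the state, without advancing time (a new reading comes with each control period).
- vision.snapshot(name): name is "scene" or "side" or "wrist"; returns a dict with "img" (400x640x3 uint8, red, green, blue), "depth" (400x640 float32, m along the optical axis (not along the pixel's ray), 0 where there is no reading), "mtx" (3x3 intrinsics, pixels), "R" (3x3) and "t" (3): a world point X has camera coordinates R X + t. Camera axes: x right, y down, z forward; pixel columns grow to the right and rows downward; lengths in m; the calibration is good to about 2 mm. The wrist camera is an equidistant fisheye: a pixel r from the principal point sees the ray r / f radians off the axis. A picture is of the moment at which its call begins.
- robot.finish_job(): hands the job in; it is judged then, once.
Trained networks look in a picture, given as the dict that the camera call returned (one of the last four; its "shot" number tells which), for a name from the list of things; names that differ only in an ending like _2 or _b are one class to them, and where a whole thing is asked for, a point or a joint stands for the part that bears it (a point fixed in the world has none). Each returns a list of dicts, best first, with "score" (0 to 1); they miss things now and then, are a little off and sometimes report something else, mostly with a low value. They report only what shows in the picture. A call takes as long as a camera call. They do not tell look-alikes from the thing itself.
- finder.spot_in(picture, name): "location" ([row, column] in pixels, amid what is visible of it).
- finder.trace(picture, name): "pixels" (400x640 bool, what is visible of it) and "location" ([row, column] in pixels, amid what is visible of it).
- finder.pinpoint(picture, name): "location" ([row, column] in pixels: a listed point, or the origin of a listed thing).
The state is a dict: "time_s": time; "qpos": joint angles; "qvel": joint speeds; "joint_torque": joint torques, N m; "tcp_pos": TCP position; "tool_rot": TCP orientation; "wrist_force": force on the tool from outside, world axes, zero at the start; "torque": the same for the moment, N m; "grip_width": finger opening in m; "grip_force": force on a finger pad.
Only numpy, scipy, OpenCV 4.12 (cv2) and the standard library are available. Lean on these libraries where they do the work, as an engineer would, in place of code of your own. Each camera call takes 0.05 s, during which the arm holds its last target. There are 200 camera calls.

TASK

A tin stands under the sliding stop of the lid-holding stand. Push the stop's black knob down gently, by feel, until its sprung foot bears lightly on the tin's lid and stays bearing on it, without pressing hard; then swing the clamp lever all the way down to lock the stop there. Leave the tin where it stands and the mug, spice jar and salt shaker beside the stand undisturbed.

Things in the scene. Friction and masses are not known exactly. Their poses are not given: they have to be found in the camera images.
- lid_stand: Fixed stand: pale wood base 210 x 150 x 15 mm, square steel column 176 mm high at its rear, steel arm forward to a round guide 40 mm across, top 179 mm above the counter. Origin: centre of the base's underside; x from the front (robot side) to the column, y left, z up. The vertical stop rod is at stand x = -30 mm, y = 0; the clamp lever on the guide's right (-y) side.
- stop_rod: Depth stop: aluminium rod 18 mm thick, sliding up and down in the guide (travel 54 mm), black knob on top. Origin: the rod's lower end, 113 mm under the knob's top; z up. Below it a thin spindle, screwed out by an unmeasured amount, carries a round foot 32 mm across: its underside is 20 to 44 mm below the rod's end, so its meeting the lid must be felt. It starts 10 to 48 mm clear of the lid.
- knob_top (a point): Centre of the flat top of the stop's round black knob (42 mm across, 22 mm high). A push of about 2 N moves the stiff rod slowly down, and it stays where left. Once the foot touches, its spring adds 4 N for every further mm; over 16 N on the lid dents it. With the foot on the lid it is 206 to 230 mm above the counter. Let go, up to 8 N remains.
- tin: The food tin standing loose on the base under the stop, 75 mm across, 58 mm high. Origin: centre of its underside (15 mm above the counter); its flat lid is 58 mm above that. Within 8 mm of the rod's axis.
- clamp_lever (a joint): Clamp lever, rad: 0 = fully up (pointing to the stand's right and 0.9 rad above level, rod loose), 1.0 = fully down on its stop (0.1 rad below level, rod clamped). Turns about a level pin along the stand's x, stays where left; 2 to 5 N at the tip press it down, most in the last part where the clamp bites.
- lever_tip (a point): Point in the middle of the lever's black grip (grip 40 mm long, 20 mm wide, 11 mm thick), 80 mm from the lever's pin; the grip reaches 95 mm from the pin. It moves with the lever.
- lever_pivot (a point): The lever's pin (fixed on the stand): 46 mm to the right of the rod's axis and 161 mm above the counter. The lever points from here to the stand's right (-y).
- spice: Spice jar 44 mm across, 105 mm high, loose on the counter left of the stand; a bystander. Origin: centre of its underside.
- mug: White mug 86 mm across, 91 mm high, with a handle, loose on the counter right of the stand; a bystander. Origin: centre of its underside.
- salt: Salt shaker 44 mm across, 90 mm high, loose on the counter at the rear right of the stand; a bystander. Origin: centre of its underside.
Not all that is in view belongs to the job. Of the things that look like the tin, the middle-sized one is meant.

How it is judged:
By the outcome, as a careful person would: the job done as asked, in the order asked, and still so for the second after the job is handed in, with the robot touching nothing.
It also fails if it takes over 51 s, if anything falls off the work surface, if the arm or the gripper's body presses on something with over 40 N, if the wrist force passes 120 N, or if a joint passes its speed limit or range.

## Working session

There is one attempt and no reset: what is moved stays moved. The work goes in short steps, Python scripts to look and compute and a tool call to move; the robot and the scene stay as the last step left them, time stands still between calls to the robot, and variables do not carry over. Pictures are saved under pics/ and viewed, at most 10 in all, crops included, and the job is handed in when it is done.

Besides the shell and the picture viewer there is one more tool, called after "Call:" as a command line: name --argument value ..., lists and objects as JSON in quotes. apply_moves: Moves the arm, as the interface text tells. Its arguments: {"type":"object","properties":{"series":{"type":"array","items":{"type":"array"}}},"required":["series"]}

```bash
mkdir -p pics
cat > h.py <<'E'
import numpy as np, cv2
from plant import robot, vision, finder
def px2w(p,rc,d=None):
    r,c=rc; 
    if d is None:
        w=p["depth"][int(r)-2:int(r)+3,int(c)-2:int(c)+3]; w=w[w>0]; d=np.median(w) if len(w) else 0
    K=p["mtx"]; x=np.array([(c-K[0,2])/K[0,0]*d,(r-K[1,2])/K[1,1]*d,d])
    return p["R"].T@(x-p["t"])
E
python3 - <<'E'
from h import *
o=robot.get_obs(); print(o)
ims=[]
for n in ("scene","side"):
    p=vision.snapshot(n); cv2.imwrite(f"pics/{n}0.png",p["img"][:,:,::-1])
    for k in ("knob_top","lever_tip","lever_pivot","lid_stand","stop_rod","tin","mug","salt","spice"):
        for q in finder.pinpoint(p,k)[:3]:
            print(n,k,round(q["score"],2),np.round(q["location"]),np.round(px2w(p,q["location"]),3))
    print(p["mtx"],p["R"],p["t"])
E
```

```text
{'time_s': 0.0, 'qpos': array([-0.88879696,  0.50186843, -0.42675409,  1.55145062,  0.2207873 ,
        1.13826844, -0.21027096]), 'qvel': array([-5.93385496e-04, -7.08323468e-06, -3.07503496e-04, -2.61483154e-03,
       -3.75342719e-04,  2.71379381e-04, -1.17462015e-03]), 'joint_torque': array([ 1.26135812e-03, -5.66594517e+01, -5.81646234e+00, -2.79109776e+01,
       -6.88292063e-02,  3.08602781e-02,  1.83323900e-04]), 'tcp_pos': array([0.26410368, 0.59316575, 0.22566189]), 'tool_rot': array([-3.13964883e+00, -7.20773404e-05,  2.72283935e+00]), 'wrist_force': array([ 0.10867435, -0.37909604, -0.2046826 ]), 'torque': array([0.02943833, 0.0348414 , 0.01182666]), 'grip_force': 0.0, 'grip_width': 0.09189193300398384}
scene knob_top 0.75 [188. 338.] [ 0.536 -0.042  0.248]
scene lever_tip 0.64 [223. 383.] [ 0.725 -0.012  0.006]
scene lever_tip 0.22 [227. 318.] [0.578 0.073 0.022]
scene lever_pivot 0.96 [228. 354.] [ 0.54  -0.09   0.169]
scene lever_pivot 0.57 [221. 382.] [ 0.552 -0.153  0.227]
scene lid_stand 0.56 [262. 344.] [ 0.526 -0.078  0.06 ]
scene stop_rod 0.7 [231. 334.] [ 0.519 
[... 709 characters left out ...]
de lever_pivot 0.79 [227. 369.] [ 0.541 -0.098  0.164]
side lid_stand 0.82 [285. 358.] [ 0.536 -0.079  0.03 ]
side lid_stand 0.22 [228. 346.] [ 0.52  -0.055  0.15 ]
side stop_rod 0.84 [234. 349.] [ 0.533 -0.047  0.131]
side tin 0.87 [286. 347.] [ 0.515 -0.073  0.033]
side tin 0.79 [301. 250.] [ 0.328 -0.033  0.038]
side salt 0.91 [289. 426.] [ 0.668 -0.135  0.01 ]
side spice 0.95 [254. 339.] [ 0.533 -0.013  0.07 ]
[[445.58907901   0.         322.48697721]
 [  0.         445.58907901 203.62065613]
 [  0.           0.           1.        ]] [[ 0.85908928 -0.51175486  0.00851843]
 [-0.18636231 -0.32826283 -0.92601976]
 [ 0.4766914   0.79394614 -0.3773789 ]] [-0.43137416  0.26367954  0.70107821]
```

View pics/scene0.png

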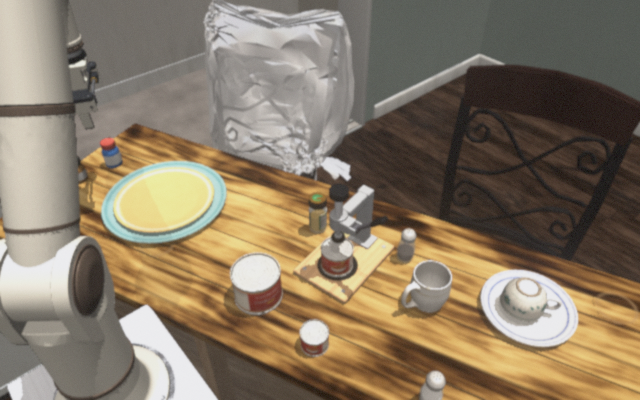

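View pics/side0.png

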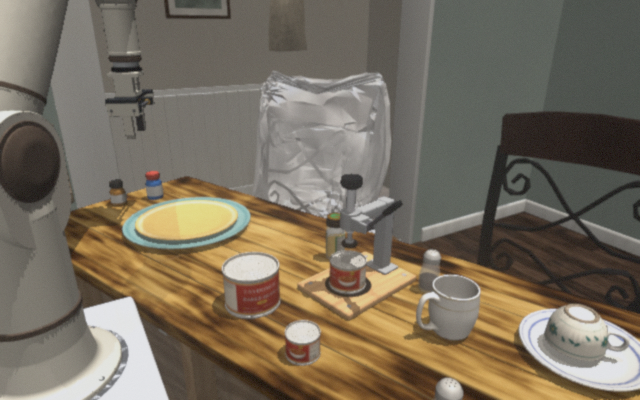

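The middle-sized tin stands under the stop (scene row 265, col 337). The black knob is at scene (188, 338), and the lever grip rises to the right at about (222, 382). Next I'll measure it properly.

Run:
```python
from h import *
P=[]; PTS=[]
def ray(p,rc):
    K=p["mtx"]; d=p["R"].T@np.array([(rc[1]-K[0,2])/K[0,0],(rc[0]-K[1,2])/K[1,1],1]); return -p["R"].T@p["t"],d/np.linalg.norm(d)
obs={}
for n in ("scene","side"):
    p=vision.snapshot(n)
    r,c=np.mgrid[:400,:640]; d=p["depth"]; K=p["mtx"]
    X=np.stack([(c-K[0,2])/K[0,0]*d,(r-K[1,2])/K[1,1]*d,d],-1)-p["t"]; X=X@p["R"]
    ok=(d>0)&(abs(X[...,0]-.55)<.15)&(abs(X[...,1]+.07)<.15)
    for k in ("knob_top","lever_tip","lever_pivot"):
        obs[n,k]=[ray(p,q["location"]) for q in finder.pinpoint(p,k)[:2]]
    Q=X[ok]; PTS.append(Q)
    b=Q[(abs(Q[:,2]-.015)<.004)]; 
    b=b[(abs(b[:,0]-.55)<.14)]
    print(n,"base rect",len(b),cv2.minAreaRect((b[:,:2]*1000).astype(np.float32)))
    k=Q[(Q[:,2]>.235)&(np.hypot(Q[:,0]-.537,Q[:,1]+.043)<.035)]
    print("knob",len(k),k.min(0),k.max(0),np.median(k[:,2]))
    l=Q[(Q[:,2]>.18)&(np.hypot(Q[:,0]-.537,Q[:,1]+.043)>.035)]
    print("lever+",len(l),np.round(l.min(0),3),np.round(l.max(0),3))
    g=p["img"].astype(int).max(-1)[ok]; l=Q[(Q[:,2]>.19)&(np.hypot(Q[:,0]-.537,Q[:,1]+.043)>.06)&(Q[:,1]<-.08)]
    u,s,v=np.linalg.svd(l-l.mean(0),full_matrices=False); print("lever",len(l),l.mean(0),v[0],s)
for k in ("knob_top","lever_tip","lever_pivot"):
  for a in obs["scene",k]:
    for b in obs["side",k]:
      M=np.stack([a[1],-b[1]],1); s=np.linalg.lstsq(M,b[0]-a[0],rcond=None)[0]
      x,y=a[0]+s[0]*a[1],b[0]+s[1]*b[1]; print(k,np.round((x+y)/2,4),"gap",np.linalg.norm(x-y).round(4))
```

```text
scene base rect 2511 ((578.0516967773438, -89.21438598632812), (216.88523864746094, 299.7262268066406), 29.540010452270508)
knob 296 [ 0.51410123 -0.06692879  0.2350601 ] [ 0.55705093 -0.02169906  0.25250527] 0.2473194514502283
lever+ 164 [ 0.543 -0.158  0.18 ] [ 0.567 -0.102  0.232]
lever 140 [ 0.5524976  -0.14056488  0.21685797] [-0.18787782  0.69020986 -0.69879344] [0.19542585 0.06228142 0.03289186]
side base rect 2606 ((565.1998901367188, -41.36614990234375), (211.61900329589844, 235.73202514648438), 10.896698951721191)
knob 254 [ 0.51449324 -0.06666602  0.2350727 ] [ 0.55558046 -0.02504869  0.24812294] 0.24598867954712605
lever+ 203 [ 0.544 -0.157  0.18 ] [ 0.568 -0.107  0.232]
lever 177 [ 0.55190321 -0.1428077   0.2146607 ] [-0.21504228  0.67211107 -0.70853619] [0.20940955 0.06329343 0.04100615]
knob_top [ 0.544  -0.0319  0.2446] gap 0.0018
knob_top [ 0.4237 -0.1532  0.2967] gap 0.0582
lever_tip [ 0.5647 -0.1404  0.2131] gap 0.0025
```

Run:
```python
from h import *
for n in ("scene","side"):
    p=vision.snapshot(n)
    r,c=np.mgrid[:400,:640]; d=p["depth"]; K=p["mtx"]
    X=np.stack([(c-K[0,2])/K[0,0]*d,(r-K[1,2])/K[1,1]*d,d],-1)-p["t"]; X=X@p["R"]
    for q in finder.trace(p,"lid_stand")[:1]:
        m=q["pixels"]&(d>0)&(abs(X[...,2]-.015)<.005); b=X[m]
        rect=cv2.minAreaRect((b[:,:2]*1000).astype(np.float32)); print(n,q["score"],len(b),rect)
        C=rect
        m=q["pixels"]&(d>0)&(abs(X[...,2]-.176)<.005); b=X[m]; print("top", cv2.minAreaRect((b[:,:2]*1000).astype(np.float32)))
    for q in finder.trace(p,"lever_tip")[:1]:
        m=q["pixels"]&(d>0); b=X[m]; b=b[b[:,2]>.15]; print("lever",q["score"],len(b),np.median(b,0),b.min(0),b.max(0))
        u,s,v=np.linalg.svd(b-b.mean(0),full_matrices=False);print(v[0])
    for q in finder.trace(p,"stop_rod")[:1]:
        m=q["pixels"]&(d>0); b=X[m]; b=b[b[:,2]>.228]; print("knob",len(b),cv2.minEnclosingCircle((b[:,:2]*1000).astype(np.float32)), np.median(b[b[:,2]>.24],0))
    cv2.imwrite(f"pics/{n}c.png",cv2.resize(p["img"][160:320,270:430,::-1],None,fx=2.4,fy=2.4,interpolation=3))
import os
a=cv2.imread("pics/scenec.png");b=cv2.imread("pics/sidec.png");cv2.imwrite("pics/c.png",np.hstack([a,b]))
```

```text
scene 0.9 2512 ((565.1885375976562, -39.00126647949219), (211.4642791748047, 150.97055053710938), 12.247739791870117)
top ((579.0233154296875, -38.79420471191406), (144.10733032226562, 77.36573028564453), 35.585289001464844)
lever 0.76 217 [ 0.54863177 -0.13131081  0.20688991] [ 0.53726404 -0.15816264  0.15599122] [ 0.5679704  -0.08307319  0.23272047]
[-0.12132967  0.6964383  -0.70728552]
knob 31 ((559.4332275390625, -151.81610107421875), 10.133487701416016) [nan nan nan]
side 0.67 2534 ((563.839111328125, -38.986183166503906), (208.91470336914062, 150.6776580810547), 12.090972900390625)
top ((580.1889038085938, -38.53855895996094), (144.8489532470703, 79.57677459716797), 37.17829132080078)
lever 0.66 265 [ 0.54817956 -0.1311313   0.20180316] [ 0.53718785 -0.15749216  0.1553997 ] [ 0.56605964 -0.08380264  0.23036968]
[-0.10313629  0.68810992 -0.71823927]
knob 294 ((533.89794921875, -45.88907241821289), 20.87917709350586) [ 0.53208623 -0.05101417  0.24668819]
  return _methods._mean(a, axis=axis, dtype=dtype,
  ret = um.true_divide(
```

View pics/c.png

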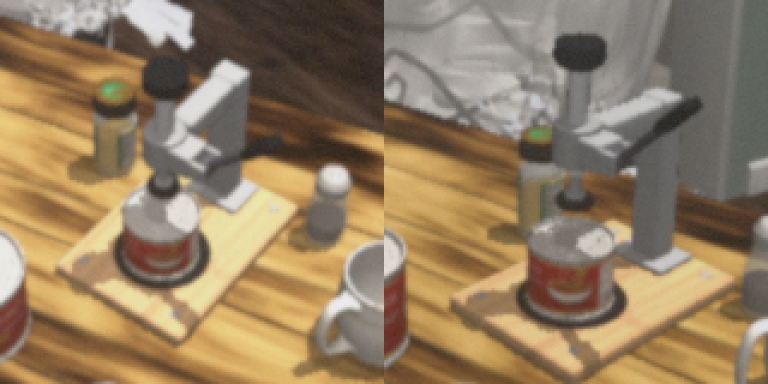

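The stand centre is (0.5645, -0.039) with yaw 12.15°. That puts the rod at (0.535, -0.045), the pivot at (0.545, -0.090) and the raised grip at (0.555, -0.139, 0.224). The crop shows the foot a couple of centimetres above the lid.

The rows are not in the units I measure in: shifts go in shares of 1 m and turns go in shares of pi/2 rad. I convert before sending: -252 mm / 1000 = -0.252, -237 mm / 1000 = -0.237, 48 degrees / 90 = 0.5333.

Call:
apply_moves --series '[[[-0.015, -0.015, -0.04], 0, -1], [[-0.048, -0.045, -0.065], 0, -1], [[-0.082, -0.077, -0.075], 0.0889, -1], [[-0.116, -0.109, -0.075], 0.1778, -1], [[-0.15, -0.141, -0.075], 0.2667, -1], [[-0.184, -0.173, -0.075], 0.3556, -1], [[-0.218, -0.205, -0.075], 0.4444, -1], [[-0.252, -0.237, -0.075], 0.5333, -1]]'

```text
time_s: 2.6
tcp_pos: [0.3986, 0.2731, 0.3021]
tool_rot: [3.141, -0.0, 1.879]
wrist_force: [1.0, 0.8, 0.5]
grip_width: 0.0326
grip_force: 0.0
```

```bash
cat >> h.py <<'E'
from scipy.spatial.transform import Rotation as Ro
def go(target,yawdeg=102.15):
    o=robot.get_obs(); R=Ro.from_euler("xyz",o["tool_rot"]).as_matrix()
    print("t",o["time_s"],"tcp",o["tcp_pos"].round(4),"rot",o["tool_rot"].round(3),"F",o["wrist_force"].round(2),"q",o["qpos"].round(2),"w",o["grip_width"])
    print("shift mm",(R.T@(np.array(target)-o["tcp_pos"])*1000).round(1),"turn",round(-(yawdeg-np.degrees(o["tool_rot"][2])),2))
E
python3 -c "
from h import *
go([.535,-.045,.275])"
```

```text
t 2.6 tcp [0.3986 0.2731 0.3021] rot [ 3.141 -0.     1.879] F [0.98 0.78 0.46] q [-0.47  0.1  -0.2   1.87  0.02  1.17 -0.37] w 0.03255443778337161
shift mm [-344.5   33.3   27.1] turn 5.53
```

Converted, -344.5 mm / 1000 = -0.3445, 33.3 mm / 1000 = 0.0333, 5.5 degrees / 90 = 0.0611.

Call:
apply_moves --series '[[[-0.048, 0.005, 0], 0.0333, -1], [[-0.096, 0.01, 0], 0.0611, -1], [[-0.144, 0.014, 0], 0.0611, -1], [[-0.192, 0.019, 0], 0.0611, -1], [[-0.24, 0.024, 0], 0.0611, -1], [[-0.288, 0.029, 0], 0.0611, -1], [[-0.33, 0.032, 0], 0.0611, -1], [[-0.3445, 0.0333, 0.01], 0.0611, -1]]'

```text
time_s: 3.4
tcp_pos: [0.5382, -0.0482, 0.2929]
tool_rot: [3.139, 0.003, 1.783]
wrist_force: [-0.6, 0.4, -0.2]
grip_width: 0.0005
grip_force: 0.0
```

```bash
python3 -c "
from h import *
go([.535,-.045,.253])
p=vision.snapshot('side'); cv2.imwrite('pics/s2.png',cv2.resize(p['img'][100:320,230:470,::-1],None,fx=2.4,fy=2.4))"
```

```text
t 3.4 tcp [ 0.5382 -0.0482  0.2929] rot [3.139e+00 3.000e-03 1.783e+00] F [-0.64  0.36 -0.18] q [-0.06  0.21  0.11  1.77 -0.02  1.16  0.27] w 0.0005019913284224681
shift mm [ 3.9 -2.6 39.9] turn -0.02
```

View pics/s2.png

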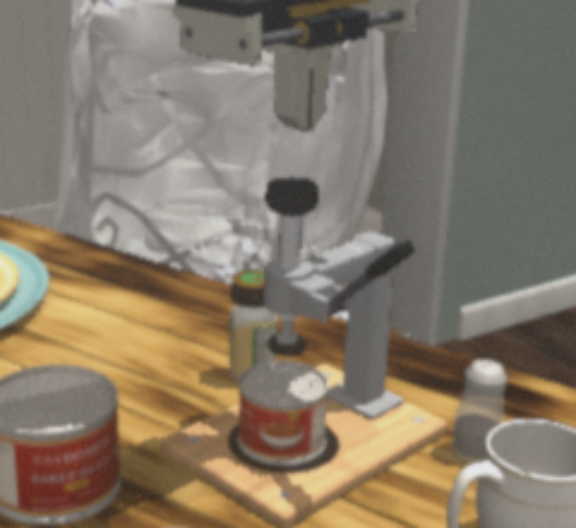

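The closed fingers are centred above the knob at crop (195, 290). The foot clears the lid by about 25–30 mm, so I expect contact with the knob at about z 0.217–0.222.

Converted, 26 mm / 1000 = 0.026, 20 mm / 1000 = 0.02.

Call:
apply_moves --series '[[[0, 0, 0.008], 0, -1], [[0, 0, 0.02], 0, -1], [[0, 0, 0.026], 0, -1], [[0, 0, 0.026], 0, -1], [[0, 0, 0.026], 0, -1]]'

```text
time_s: 3.95
tcp_pos: [0.5362, -0.0415, 0.2656]
tool_rot: [-3.141, -0.0, 1.791]
wrist_force: [0.1, -0.5, 0.4]
grip_width: 0.0002
grip_force: 0.0
```

```bash
python3 -c "
from h import *
go([.535,-.045,.247])"
```

```text
t 3.95 tcp [ 0.5362 -0.0415  0.2656] rot [-3.141 -0.     1.791] F [ 0.05 -0.5   0.38] q [-0.06  0.23  0.1   1.8  -0.03  1.11  0.27] w 0.0001628158377016579
shift mm [-3.2 -1.9 18.6] turn 0.45
```

Converted, 24 mm / 1000 = 0.024, 21 mm / 1000 = 0.021, 0.4 degrees / 90 = 0.0044.

Call:
apply_moves --series '[[[-0.003, -0.002, 0.008], 0.0044, -1], [[-0.003, -0.002, 0.014], 0.0044, -1], [[-0.003, -0.002, 0.018], 0.0044, -1], [[-0.003, -0.002, 0.021], 0.0044, -1], [[-0.003, -0.002, 0.024], 0.0044, -1], [[-0.003, -0.002, 0.024], 0.0044, -1]]'

```text
time_s: 4.55
tcp_pos: [0.5348, -0.0458, 0.2412]
tool_rot: [-3.141, -0.0, 1.782]
wrist_force: [-0.6, -1.3, 0.8]
grip_width: 0.0009
grip_force: 0.0
```

Call:
apply_moves --series '[[[0, 0, 0.002], 0, -1], [[0, 0, 0.004], 0, -1], [[0, 0, 0.006], 0, -1], [[0, 0, 0.008], 0, -1]]'

```text
time_s: 4.95
tcp_pos: [0.5353, -0.0458, 0.2337]
tool_rot: [3.141, 0.0, 1.782]
wrist_force: [1.1, 0.6, 1.4]
grip_width: 0.0005
grip_force: 1.0
```

Converted, 4 mm / 1000 = 0.004, 3 mm / 1000 = 0.003.

Call:
apply_moves --series '[[[0, 0, 0.001], 0, -1], [[0, 0, 0.002], 0, -1], [[0, 0, 0.003], 0, -1], [[0, 0, 0.004], 0, -1]]'

```text
time_s: 5.35
tcp_pos: [0.5352, -0.0458, 0.2298]
tool_rot: [3.141, -0.0, 1.782]
wrist_force: [0.8, 0.0, 1.8]
grip_width: 0.0004
grip_force: 1.0
```

Converted, 2 mm / 1000 = 0.002, 1.5 mm / 1000 = 0.0015.

Call:
apply_moves --series '[[[0, 0, 0.001], 0, -1], [[0, 0, 0.0015], 0, -1], [[0, 0, 0.002], 0, -1]]'

```text
time_s: 5.65
tcp_pos: [0.5352, -0.0458, 0.2277]
tool_rot: [3.141, 0.0, 1.782]
wrist_force: [0.5, 1.2, 1.4]
grip_width: 0.0004
grip_force: 1.0
```

```bash
python3 -c "
from h import *
p=vision.snapshot('side'); print(robot.get_obs()['wrist_force'])
cv2.imwrite('pics/s3.png',cv2.resize(p['img'][130:320,280:440,::-1],None,fx=3,fy=3))"
```

```text
[1.79230338 0.17118119 1.91643781]
```

View pics/s3.png

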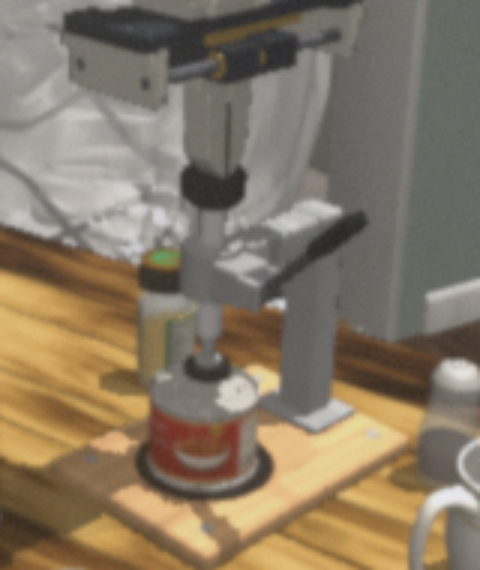

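The fingers bear on the knob at (185, 212). The foot at (368, 208) is just above the lid, so I'll continue in small steps.

Converted, 2 mm / 1000 = 0.002, 1.4 mm / 1000 = 0.0014.

Call:
apply_moves --series '[[[0, 0, 0.0007], 0, -1], [[0, 0, 0.0014], 0, -1], [[0, 0, 0.002], 0, -1]]'

```text
time_s: 6.0
tcp_pos: [0.5352, -0.0458, 0.2257]
tool_rot: [3.141, 0.0, 1.782]
wrist_force: [1.0, 0.1, 2.3]
grip_width: 0.0005
grip_force: 1.0
```

Converted, 1.5 mm / 1000 = 0.0015, 1 mm / 1000 = 0.001.

Call:
apply_moves --series '[[[0, 0, 0.0005], 0, -1], [[0, 0, 0.001], 0, -1], [[0, 0, 0.0015], 0, -1]]'

```text
time_s: 6.3
tcp_pos: [0.5351, -0.0458, 0.2242]
tool_rot: [3.142, -0.0, 1.782]
wrist_force: [0.7, 0.1, 2.3]
grip_width: 0.0006
grip_force: 1.0
```

Converted, 1.5 mm / 1000 = 0.0015, 1 mm / 1000 = 0.001.

Call:
apply_moves --series '[[[0, 0, 0.0005], 0, -1], [[0, 0, 0.001], 0, -1], [[0, 0, 0.0015], 0, -1]]'

```text
time_s: 6.6
tcp_pos: [0.535, -0.0458, 0.2227]
tool_rot: [3.142, -0.0, 1.782]
wrist_force: [1.0, 0.3, 2.3]
grip_width: 0.0005
grip_force: 1.0
```

Converted, 1.2 mm / 1000 = 0.0012, 0.8 mm / 1000 = 0.0008.

Call:
apply_moves --series '[[[0, 0, 0.0004], 0, -1], [[0, 0, 0.0008], 0, -1], [[0, 0, 0.0012], 0, -1]]'

```text
time_s: 6.9
tcp_pos: [0.535, -0.0458, 0.2215]
tool_rot: [-3.142, -0.0, 1.782]
wrist_force: [2.2, -0.1, 2.2]
grip_width: 0.0008
grip_force: 1.0
```

Converted, 1.2 mm / 1000 = 0.0012, 0.8 mm / 1000 = 0.0008.

Call:
apply_moves --series '[[[0, 0, 0.0004], 0, -1], [[0, 0, 0.0008], 0, -1], [[0, 0, 0.0012], 0, -1]]'

```text
time_s: 7.2
tcp_pos: [0.535, -0.0458, 0.2203]
tool_rot: [-3.142, -0.0, 1.782]
wrist_force: [1.6, -0.3, 2.1]
grip_width: 0.0003
grip_force: 1.0
```

Converted, 1.2 mm / 1000 = 0.0012, 0.8 mm / 1000 = 0.0008.

Call:
apply_moves --series '[[[0, 0, 0.0004], 0, -1], [[0, 0, 0.0008], 0, -1], [[0, 0, 0.0012], 0, -1]]'

```text
time_s: 7.5
tcp_pos: [0.535, -0.0458, 0.2191]
tool_rot: [-3.142, -0.0, 1.782]
wrist_force: [1.2, -0.4, 2.3]
grip_width: 0.0007
grip_force: 1.0
```

Converted, 1.2 mm / 1000 = 0.0012, 0.8 mm / 1000 = 0.0008.

Call:
apply_moves --series '[[[0, 0, 0.0004], 0, -1], [[0, 0, 0.0008], 0, -1], [[0, 0, 0.0012], 0, -1]]'

```text
time_s: 7.8
tcp_pos: [0.535, -0.0458, 0.2178]
tool_rot: [-3.142, -0.0, 1.782]
wrist_force: [1.2, 0.0, 2.0]
grip_width: 0.0007
grip_force: 1.0
```

Converted, 1.2 mm / 1000 = 0.0012, 0.8 mm / 1000 = 0.0008.

Call:
apply_moves --series '[[[0, 0, 0.0004], 0, -1], [[0, 0, 0.0008], 0, -1], [[0, 0, 0.0012], 0, -1]]'

```text
time_s: 8.1
tcp_pos: [0.535, -0.0459, 0.2167]
tool_rot: [3.142, -0.0, 1.782]
wrist_force: [0.4, -0.1, 2.1]
grip_width: 0.0002
grip_force: 1.0
```

Converted, 1.2 mm / 1000 = 0.0012, 0.8 mm / 1000 = 0.0008.

Call:
apply_moves --series '[[[0, 0, 0.0004], 0, -1], [[0, 0, 0.0008], 0, -1], [[0, 0, 0.0012], 0, -1]]'

```text
time_s: 8.4
tcp_pos: [0.535, -0.0459, 0.2157]
tool_rot: [3.141, 0.0, 1.782]
wrist_force: [0.7, 0.1, 4.7]
grip_width: 0.0002
grip_force: 2.3
```

Converted, 1.2 mm / 1000 = 0.0012, 0.8 mm / 1000 = 0.0008.

Call:
apply_moves --series '[[[0, 0, 0.0004], 0, -1], [[0, 0, 0.0008], 0, -1], [[0, 0, 0.0012], 0, -1]]'

```text
time_s: 8.7
tcp_pos: [0.5351, -0.0459, 0.2149]
tool_rot: [3.141, -0.0, 1.782]
wrist_force: [-0.7, -0.4, 8.0]
grip_width: 0.0006
grip_force: 3.9
```

Contact was felt at knob z of about 0.2165. There is now about 6 N on the lid, so I'll let go and lift off, then look.

Converted, -96 mm / 1000 = -0.096, -80 mm / 1000 = -0.08.

Call:
apply_moves --series '[[[0, 0, -0.002], 0, -1], [[0, 0, -0.015], 0, -1], [[0, 0, -0.035], 0, -1], [[0, 0, -0.058], 0, -1], [[-0.04, 0, -0.06], 0, -1], [[-0.08, 0, -0.06], 0, -1], [[-0.096, 0, -0.06], 0, -1], [[-0.096, 0, -0.06], 0, -1]]'

```text
time_s: 9.5
tcp_pos: [0.5546, -0.1432, 0.2745]
tool_rot: [-3.141, 0.001, 1.777]
wrist_force: [-0.1, -0.1, -0.2]
grip_width: 0.0004
grip_force: 0.0
```

```bash
python3 -c "
from h import *
go([.5552,-.1388,.25])
p=vision.snapshot('side')
cv2.imwrite('pics/s4.png',cv2.resize(p['img'][110:320,280:460,::-1],None,fx=2.8,fy=2.8))"
```

```text
t 9.5 tcp [ 0.5546 -0.1432  0.2745] rot [-3.141e+00  1.000e-03  1.777e+00] F [-0.11 -0.08 -0.24] q [ 0.07  0.29  0.17  1.71 -0.05  1.15  0.46] w 0.000386690143470928
shift mm [ 4.2  1.5 24.5] turn -0.35
```

View pics/s4.png

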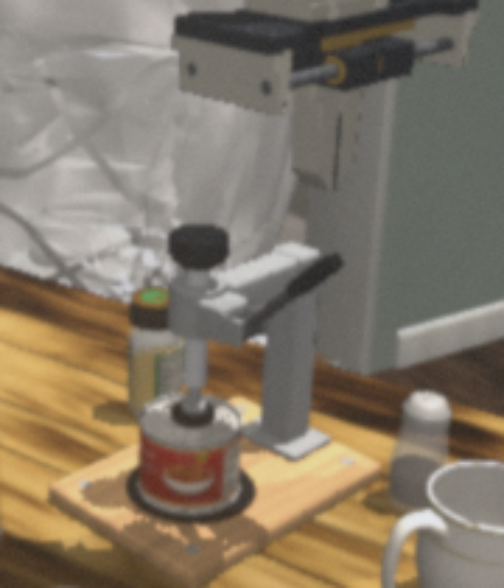

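The foot rests on the lid at (410, 195), and the knob stayed where I left it. The fingers hang above the lever grip at (265, 320), so next is the lever.

Converted, 60 mm / 1000 = 0.06, 54 mm / 1000 = 0.054.

Call:
apply_moves --series '[[[0.002, 0.001, 0.012], 0, -1], [[0.002, 0.001, 0.024], 0, -1], [[0.001, 0.001, 0.03], 0, -1], [[-0.001, 0.001, 0.036], 0, -1], [[-0.003, 0.001, 0.042], 0, -1], [[-0.005, 0.001, 0.048], 0, -1], [[-0.007, 0.001, 0.054], 0, -1], [[-0.009, 0.001, 0.06], 0, -1]]'

```text
time_s: 10.35
tcp_pos: [0.5585, -0.1486, 0.2144]
tool_rot: [3.14, 0.0, 1.782]
wrist_force: [0.5, -0.6, 2.9]
grip_width: 0.0005
grip_force: 1.0
```

Call:
apply_moves --series '[[[-0.002, 0, 0.007], 0, -1], [[-0.004, 0, 0.014], 0, -1], [[-0.006, 0, 0.021], 0, -1], [[-0.008, 0, 0.028], 0, -1], [[-0.01, 0, 0.034], 0, -1], [[-0.011, 0, 0.04], 0, -1], [[-0.012, 0, 0.045], 0, -1], [[-0.012, 0, 0.048], 0, -1]]'

```text
time_s: 11.15
tcp_pos: [0.5604, -0.16, 0.1657]
tool_rot: [-3.141, -0.0, 1.782]
wrist_force: [0.1, -1.1, 3.0]
grip_width: 0.0002
grip_force: 1.3
```

Converted, 7 mm / 1000 = 0.007, 6 mm / 1000 = 0.006.

Call:
apply_moves --series '[[[0, 0, 0.002], 0, -1], [[0, 0, 0.004], 0, -1], [[0, 0, 0.006], 0, -1], [[0, 0, 0.007], 0, -1]]'

```text
time_s: 11.55
tcp_pos: [0.5606, -0.1601, 0.16]
tool_rot: [3.141, -0.0, 1.782]
wrist_force: [-2.8, 0.7, 12.3]
grip_width: 0.0005
grip_force: 5.9
```

Converted, 2 mm / 1000 = 0.002, 1 mm / 1000 = 0.001.

Call:
apply_moves --series '[[[0, 0, 0.001], 0, -1], [[0, 0, 0.002], 0, -1], [[0, 0, 0.002], 0, -1]]'

```text
time_s: 11.85
tcp_pos: [0.5607, -0.1601, 0.1598]
tool_rot: [3.141, -0.0, 1.782]
wrist_force: [-6.2, 0.0, 18.4]
grip_width: 0.0004
grip_force: 9.0
```

Rising force with no further travel means the lever is on its stop. I'll lift off and check.

Converted, -120 mm / 1000 = -0.12, -90 mm / 1000 = -0.09.

Call:
apply_moves --series '[[[0, 0, -0.004], 0, -1], [[0, 0, -0.02], 0, -1], [[0, 0, -0.05], 0, -1], [[0, 0, -0.09], 0, -1], [[0, 0, -0.12], 0, -1], [[0, 0, -0.12], 0, -1]]'

```text
time_s: 12.45
tcp_pos: [0.563, -0.1605, 0.2819]
tool_rot: [3.134, 0.003, 1.782]
wrist_force: [0.9, 0.0, -0.3]
grip_width: 0.0006
grip_force: 0.0
```

```bash
python3 -c "
from h import *
p=vision.snapshot('side')
for k in ('lever_tip','knob_top'):
  for q in finder.pinpoint(p,k)[:1]: print(k,q['score'],px2w(p,q['location']))
cv2.imwrite('pics/s5.png',cv2.resize(p['img'][130:350,280:500,::-1],None,fx=2.6,fy=2.6))"
```

```text
lever_tip 0.63 [ 0.55834138 -0.17392823  0.15643119]
knob_top 0.78 [ 0.54762996 -0.03100692  0.21298852]
```

View pics/s5.png

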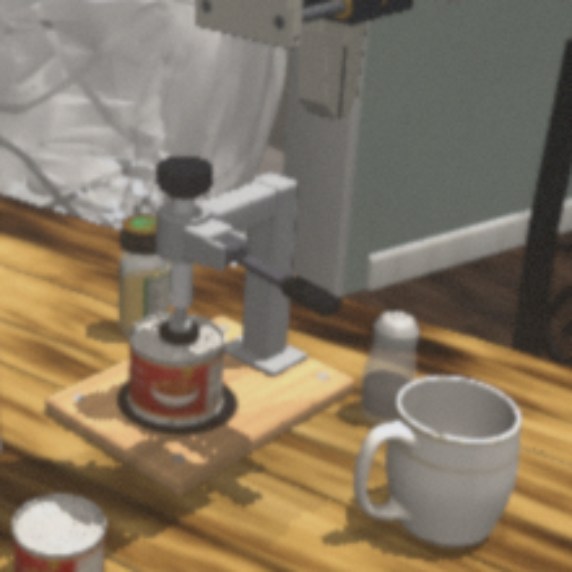

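The lever is fully down with its grip at (293, 310). The foot bears on the lid at (332, 180), the bystanders are untouched, and the gripper is clear.

```bash
python3 -c "
from h import *
print(robot.finish_job())"
```

```text
the job is handed in; nothing more can be done
None
```

The job is handed in at about 12.5 s: the foot bears on the tin's lid (about 6 N estimated by feel before I let go), the clamp lever is down on its stop, and the tin and the things beside the stand look undisturbed in the last picture.

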